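# Kit the push-button station from behind the stock in the bin

### The arm

A 6-joint arm with a two-finger parallel gripper is mounted at the origin on the work surface. World frame = base frame: x ahead of the robot, y to its left, z up, the work surface at z = 0. Lengths are in m, angles in degrees, forces in N, time in s.
With the tool pointing down it reaches from about 0.325 to 0.775 m from the base axis. Payload 5.5 kg.
Tool frame: the origin (TCP) lies between the finger pads; the fingertips stand 11 mm ahead of it and the grasp point (between the pads) lies 8 mm behind it; z points along the fingers, y is the line along which they close (so a half turn about z gives the same grasp; the last joint's range is limited). The gripper opens to 85 mm and grips with 20 to 120 N. Pads are 22 mm wide; open, the fingers measure 114 mm over their backs; the gripper's body (76 mm by 85 mm) begins 54 mm behind the grasp point. The pads swing forward as they close: fully open they stand 13 mm farther back than shut.
Start: joints at [-79.509, 5.22, 70.514, -0, 104.267, -3.249], TCP at [0.143, -0.583, 0.242] pointing down, gripper open.
Joint ranges: [-164.24, 164.24], [-49.07, 125.15], [9.68, 141.18], [-86.29, 266.29], [3.28, 154.24], [-151.56, 151.56]. Speed limits (degrees/s): [147.25, 147.25, 172.46, 180, 180, 180].

### API

Orientations are given as a 3x3 rotation matrix whose columns are the frame's x, y, z axes.
In Python, from rig import manip gives the robot as it stands.
- The arm moves only by the tool servo_tool, never from a script. Its argument "plan" is a list of rows, each a list of 3 entries, a list of its own where there are three numbers: the shift along the tool's x, y, z in m, then the turn about the tool's z in rad, then the finger opening in m, from 0 to 0.0854. In form: [[[tx, ty, tz], spin, gripper], ...]. A call has 1 to 12 rows; each row shifts and turns the commanded pose from where the row before left it, along the tool's axes as they then stand; what a row does not reach is not made up. A row lasts 1/8 s, in which the tool goes at most 62.5 mm and 10.7 degrees, less where a joint would pass 70% of its speed; a pose out of reach is approached as far as the arm can. A call is refused whole if a number of a shift passes 0.0625 or a number of a turn 0.188, either way. A call with a gripper value outside its range is refused whole. The fingers move at their own pace and stop on an object; the grip force is fixed at half the most. Time passes only in rows, so rows that do not move let the fingers close. It gives the time, the measured TCP pose, the force, the opening and the grip force at its end, in the units of the state.
- manip.sense(): the state, without advancing time (a new reading comes with each control period).
- manip.snapshot(name): name is "scene" or "side" or "wrist"; returns the picture (480x640x3 uint8, blue, green, red); there is no depth.
- manip.camera_info(name): a dict with "camera_matrix" (3x3 intrinsics, pixels), "pose" (4x4, takes a point from camera to world coordinates); the wrist camera has in their place "mount" (4x4, takes a point from camera to tool coordinates, whose origin is the TCP and whose axes are the flange's). Camera axes: x right, y up, looking along -z (the intrinsics and any distortion apply to the point x, -y, -z); pixel columns grow to the right and rows downward; lengths in m; the calibration is good to about 2 mm. A picture is of the moment at which its call begins: read the wrist's pose just before it. camera_info takes no time and is no camera call.
- manip.hand_in(): hands the job in; it is judged then, once.
The state is a dict: "time_s": time; "q": joint angles; "joint_vel": joint speeds; "tau": joint torques, N m; "position": TCP position; "orientation": TCP orientation; "force": force on the tool from outside, world axes, zero at the start; "torque": the same for the moment, N m; "gripper_width": opening from 0.0 (shut) to 1.0 (fully open); "grip_force": force on a finger pad.
Only numpy, scipy, OpenCV 4.12 (cv2) and the standard library are available. Lean on these libraries where they do the work, as an engineer would, in place of code of your own. Each camera call takes 0.05 s, during which the arm holds its last target. There are 200 camera calls.

### The job

The kit tray for the next control panel still lacks its push-button station, which lies at the back of the blue stock bin behind the circuit breaker and the signal tower. Stand those two upright on the rubber mat for the moment, lay the station flat, buttons up, in the middle of the tray's empty compartment, then stand the breaker and the tower back in the bin, each where it stood, the breaker square to the bin. Set things down rather than dropping them, knock nothing over, and leave everything else where it is.

Things in the scene. Friction and masses are not known exactly. Their poses are not given: they have to be found in the camera images.
- breaker: Black moulded-case circuit breaker standing in the bin beside the tower, 0.6-0.9 kg. Block 50 mm deep (x) x 76 wide (y) x 130 high; a raised panel (8 mm) and white toggle (10 mm more) stick out of its front (-x) between 34 and 96 mm height, so the top 34 mm is plain, good to grip front to back. Origin: centre of the block's underside; z up. 4-12 mm before the station.
- signal_tower: Signal tower (stack light): an upright cylinder 54 mm in diameter and 150 mm high, grey foot, then green, yellow and red lens rings and a black cap, 0.25 to 0.36 kg. Origin: centre of its underside; z up. At the start it stands in the bin beside the breaker.
- button_station: Push-button station lying on its back: grey box with a light lid, 60 mm (x) x 140 (y) x 46 high, three round buttons on top rising to 55 mm; 0.28-0.42 kg. Origin: centre of its underside; z up. It lies crosswise at the back of the bin, about 34 mm from the back wall; too long to grip lengthwise, it is gripped front to back once the space before it is clear.
- stock_bin: Blue plastic shelf bin, fixed, 230 mm long (x, low front at -x) x 168 wide (y); walls and floor 4 mm thick, back and sides 60 mm high, front lip and front 50 mm of the sides 28 mm. Origin: centre of its underside, on the bench. At the start the station is near x = +47 mm, y = 0; breaker and tower near x = -18, y = +38 and -38, either way round.
- rubber_mat: Grey-black rubber bench mat, fixed, the side area: 180 mm (x) x 240 mm (y), 3 mm thick. Origin: centre of its underside.
- kit_tray: Grey plastic tray, fixed, 250 mm (x) x 180 (y), walls 35 mm high, walls and floor 4 mm thick, split by a cross divider 30 mm high. The empty compartment, on the -x side, is 130 (x) x 172 (y) inside, its middle at x = -56 mm, y = 0: the station's long side lies along y. The +x compartment holds the mini contactor and terminal blocks. Origin: centre of its underside.
- mini_contactor: Bystander: small black and grey contactor, 45 x 57 x 58 mm high, in the filled compartment of the kit tray. Origin: centre of its underside.
- terminal_blocks: Bystander: a row of rail terminal blocks, 42 x 50 x 44 mm high, in the filled compartment of the kit tray. Origin: centre of its underside.
- multimeter: Bystander: yellow and black hand multimeter lying on the bench, 78 x 150 x 41 mm high. Origin: centre of its underside.
- screwdriver: Bystander: screwdriver with a red handle, 200 mm long, lying on the bench. Its x axis runs along it.

How it is judged (in metres and radians):
On the way, in this order (a step that is already met when the one before it is completed fails the run):
1. the breaker and the signal tower both stand upright on the rubber mat, let go (x of breaker in the frame of rubber_mat between -0.075 and 0.075 m and y of breaker in the frame of rubber_mat between -0.105 and 0.105 m and z of breaker in the frame of rubber_mat between -0.001 and 0.007 m and angle between each of breaker, signal_tower's own z axis and vertical below 0.1 rad and linear speed of each of breaker, signal_tower below 0.02 m/s and angular speed of each of breaker, signal_tower below 0.2 rad/s and contact force between the fingers and breaker below 0.2 N and x of signal_tower in the frame of rubber_mat between -0.075 and 0.075 m and y of signal_tower in the frame of rubber_mat between -0.105 and 0.105 m and z of signal_tower in the frame of rubber_mat between -0.001 and 0.007 m and contact force between the fingers and signal_tower below 0.2 N), for 0.2 s.
2. the push-button station lies flat in the middle of the tray's empty compartment, let go (x of button_station in the frame of kit_tray between -0.071 and -0.041 m and y of button_station in the frame of kit_tray between -0.015 and 0.015 m and z of button_station in the frame of kit_tray between 0 and 0.008 m and angle between button_station's own z axis and vertical below 0.1 rad and linear speed of button_station below 0.02 m/s and angular speed of button_station below 0.2 rad/s and contact force between the fingers and button_station below 0.2 N), for 0.2 s.
At the end, for the whole second after the job is handed in: Station flat in the empty compartment, within 15 mm of its middle in x and y; breaker and tower upright in the bin within 15 mm of where each stood, breaker square to 0.2 rad; all released, at rest; contactor and terminals within 15 mm, multimeter and screwdriver within 20 mm of their starts (all of step 2 and distance of each of breaker, signal_tower, mini_contactor, terminal_blocks from where it was at the start of the episode below 0.015 m and angle between each of breaker, signal_tower's own z axis and vertical below 0.1 rad and linear speed of each of breaker, signal_tower below 0.02 m/s and angular speed of each of breaker, signal_tower below 0.2 rad/s and contact force between the fingers and breaker below 0.2 N and angle between the x axis of breaker and the x axis of stock_bin, either way round below 0.2 rad and contact force between the fingers and signal_tower below 0.2 N and distance of each of multimeter, screwdriver from where it was at the start of the episode below 0.02 m); the robot touches nothing.
It fails at once if the breaker, the signal tower or the station is knocked over (tilted more than 0.7 rad) (angle between any of breaker, signal_tower, button_station's own z axis and vertical above 0.7 rad).
It fails at once if one of the three is dropped (it lands with more than 90 N, as from some 30 mm or more) (contact force between any of breaker, signal_tower and rubber_mat above 90 N or contact force between any of breaker, signal_tower and stock_bin above 90 N or contact force between button_station and kit_tray above 90 N).
It fails at once if a bystander is pushed away (contactor, terminal blocks, multimeter or screwdriver moved more than 40 mm) (distance of any of mini_contactor, terminal_blocks, multimeter, screwdriver from where it was at the start of the episode above 0.04 m).
It also fails if it takes over 136 s, if anything falls off the work surface, if the arm or the gripper's body presses on something with over 40 N, if the wrist force passes 120 N, or if a joint passes its speed limit or range.

## Working session

There is one attempt and no reset: what is moved stays moved. The work goes in short steps, Python scripts to look and compute and a tool call to move; the robot and the scene stay as the last step left them, time stands still between calls to the robot, and variables do not carry over. Pictures are saved under pics/ and viewed, at most 16 in all, crops included, and the job is handed in when it is done.

Besides the shell and the picture viewer there is one more tool, called after ">>>" as name(argument=value, ...), one argument or row to a line, values as JSON. servo_tool: Moves the arm, as the interface text tells. Its arguments: {"type":"object","properties":{"plan":{"type":"array"}},"required":["plan"]}

```bash
mkdir -p pics; ls; python3 - <<'E'
from rig import manip
import cv2,numpy as np
np.set_printoptions(precision=4,suppress=True)
s=manip.sense();print(s['position'],s['orientation'],s['gripper_width'],s['time_s'])
for n in ['scene','side','wrist']:
    cv2.imwrite(f'pics/{n}0.png',manip.snapshot(n)); c=manip.camera_info(n)
    for k in c: print(n,k,c[k])
E
```

```text
pics
[ 0.1424 -0.5826  0.2411] [[ 0.9714  0.2375 -0.0003]
 [ 0.2375 -0.9714  0.0019]
 [ 0.0001 -0.0019 -1.    ]] 1.0008538718467117 0.0
scene camera_matrix [[475.3558   0.     319.8631]
 [  0.     475.3558 239.7065]
 [  0.       0.       1.    ]]
scene pose [[ 0.5739 -0.6275  0.5262  1.1083]
 [ 0.8188  0.452  -0.3539 -0.3788]
 [-0.0158  0.6339  0.7732  0.856 ]
 [ 0.      0.      0.      1.    ]]
side camera_matrix [[619.3925   0.     309.2972]
 [  0.     619.3925 251.5381]
 [  0.       0.       1.    ]]
side pose [[-0.6764  0.5576 -0.4812 -0.1067]
 [-0.7363 -0.4954  0.461   0.6451]
 [ 0.0187  0.6661  0.7456  1.1081]
 [ 0.      0.      0.      1.    ]]
wrist camera_matrix [[399.0182   0.     317.7315]
 [  0.     399.0182 246.1886]
 [  0.       0.       1.    ]]
wrist mount [[ 0.0001  0.959   0.2835  0.0721]
 [ 1.     -0.0003  0.0006 -0.0002]
 [ 0.0006  0.2835 -0.959  -0.1311]
 [ 0.      0.      0.      1.    ]]
```

View pics/scene0.png

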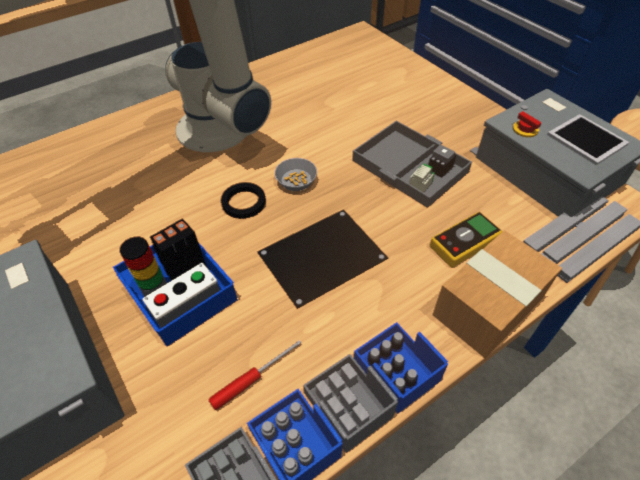

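View pics/side0.png

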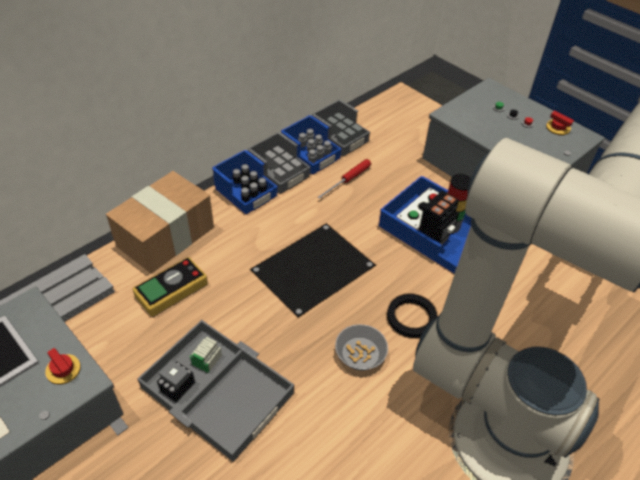

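The scene view shows the bin at about (175,285), with the tower cap at (133,245), the breaker at (175,240) and the station at (180,292). The mat is at (322,255) and the tray at (410,160), its empty half towards the robot. The side view has the mat at (313,267) and the tray at (217,385).

```bash
cat > h.py <<'E'
from rig import manip
import cv2,numpy as np
np.set_printoptions(precision=4,suppress=True)
def cam(n):
    c=manip.camera_info(n)
    if 'pose' in c: return c['camera_matrix'],np.array(c['pose'])
    s=manip.sense();T=np.eye(4);T[:3,:3]=s['orientation'];T[:3,3]=s['position']
    return c['camera_matrix'],T@np.array(c['mount'])
def ray(n,px,C=None):
    K,P=C or cam(n);K=np.array(K)
    d=np.linalg.solve(K,[px[0],px[1],1.]);return P[:3,3],P[:3,:3]@(d*[1,-1,-1])
def onz(n,px,z,C=None):
    o,d=ray(n,px,C);return o+d*(z-o[2])/d[2]
def proj(n,p,C=None):
    K,P=C or cam(n);q=P[:3,:3].T@(np.array(p)-P[:3,3]);u=np.array(K)@(q*[1,-1,-1]);return u[:2]/u[2]
def yaw(a,b): d=b-a;return np.degrees(np.arctan2(d[1],d[0]))
E
python3 - <<'E'
from h import *
def show(l,n,pts,z):
    q=np.array([onz(n,p,z) for p in pts]);print(l,q[:,:2].tolist() if 0 else q[:,:2],q[:,:2].mean(0))
show('mat sc','scene',[(264,252),(342,213),(385,258),(299,303)],.003)
show('mat sd','side',[(256,269),(326,229),(373,265),(298,311)],.003)
show('tray sc','scene',[(353,156),(396,123),(470,168),(430,203)],.035)
show('tray sd','side',[(140,381),(202,322),(293,387),(235,453)],.035)
show('bin back','scene',[(165,338),(236,290)],.06)
show('tower cap','scene',[(133,243)],.15)
show('breaker top','scene',[(152,233),(189,220),(202,233),(163,246)],.13)
show('buttons','scene',[(161,299),(180,288),(198,277)],.055)
show('cap side','side',[(460,182)],.15)
E
```

```text
mat sc [[ 0.483  -0.1124]
 [ 0.4905  0.1035]
 [ 0.6567  0.0998]
 [ 0.6426 -0.1222]] [ 0.5682 -0.0078]
mat sd [[ 0.6488  0.0916]
 [ 0.6341 -0.1196]
 [ 0.4756 -0.1215]
 [ 0.4937  0.0993]] [ 0.563  -0.0125]
tray sc [[0.369  0.229 ]
 [0.3293 0.4104]
 [0.5795 0.44  ]
 [0.6101 0.2737]] [0.472  0.3383]
tray sd [[0.5559 0.4568]
 [0.5894 0.2845]
 [0.347  0.2441]
 [0.3172 0.4097]] [0.4524 0.3488]
bin back [[ 0.5918 -0.3844]
 [ 0.575  -0.2252]] [ 0.5834 -0.3048]
tower cap [[ 0.4242 -0.3523]] [ 0.4242 -0.3523]
breaker top [[ 0.4023 -0.3107]
 [ 0.4139 -0.2348]
 [ 0.4615 -0.2286]
 [ 0.4469 -0.3061]] [ 0.4312 -0.2701]
buttons [[ 0.5033 -0.3562]
 [ 0.5012 -0.3143]
 [ 0.4978 -0.2726]] [ 0.5008 -0.3144]
cap side [[ 0.4386 -0.3553]] [ 0.4386 -0.3553]
```

```bash
python3 -c "
import cv2
a=cv2.imread('pics/scene0.png')[200:350,90:260];b=cv2.imread('pics/wrist0.png')
cv2.imwrite('pics/c0.png',cv2.hconcat([cv2.resize(a,(476,420),interpolation=2),cv2.resize(b,(320,240))[:].copy() if 0 else cv2.copyMakeBorder(cv2.resize(b,(320,240)),0,180,0,0,0)]))"
```

```text
(no output)
```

View pics/c0.png

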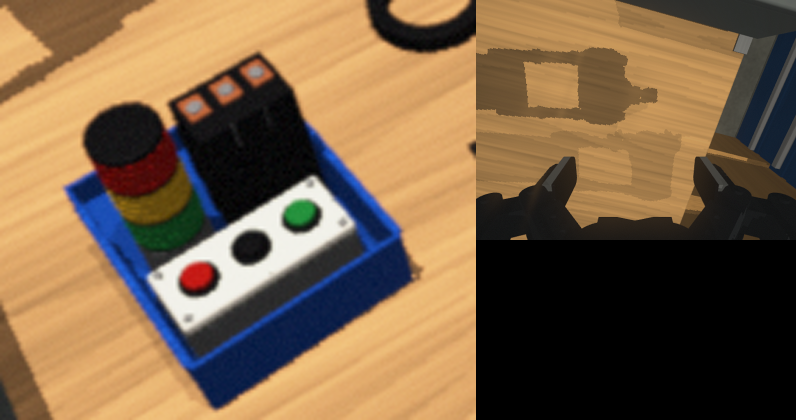

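The crop shows the breaker (three copper terminals at about (173,233) in the full frame), the tower's cap at (135,248) and the station on its back. The bin is turned about +5°. I'll take the wrist camera over it for the closer measurement.

>>> servo_tool(
  plan=[
    [[0,0,-0.008],-0.175,0.0854],
    [[0,0,-0.008],-0.175,0.0854],
    [[0,0,-0.008],-0.175,0.0854],
    [[0,0,-0.008],-0.175,0.0854],
    [[0,0,-0.008],-0.175,0.0854],
    [[0,0,-0.008],-0.175,0.0854],
    [[0,0,-0.008],-0.175,0.0854],
    [[0,0,-0.008],-0.175,0.0854],
    [[0.0315,0.038,0],0,0.0854],
    [[0.0315,0.038,0],0,0.0854],
    [[0.0315,0.038,0],0,0.0854],
    [[0.0315,0.038,0],0,0.0854],
  ],
)

```text
time_s: 1.65
position: [0.2863, -0.4454, 0.3059]
orientation: [[-0.069, 0.998, -0.0], [0.998, 0.069, 0.0], [0.0, -0.0, -1.0]]
force: [0.7, 0.4, -0.5]
gripper_width: 0.997
grip_force: 0.0
```

>>> servo_tool(
  plan=[
    [[0.0315,0.038,0],0,0.0854],
    [[0.0315,0.038,0],0,0.0854],
    [[0.0315,0.038,0],0,0.0854],
    [[0.0315,0.038,0],0,0.0854],
    [[0,0,0],0,0.0854],
    [[0,0,0],0,0.0854],
    [[0,0,0],0,0.0854],
  ],
)

```text
time_s: 2.52
position: [0.4276, -0.3114, 0.3062]
orientation: [[-0.067, 0.998, -0.0], [0.998, 0.067, -0.0], [-0.0, -0.0, -1.0]]
force: [-0.3, -0.5, -0.0]
gripper_width: 1.0
grip_force: 0.0
```

```bash
python3 - <<'E'
from h import *
s=manip.sense();print(s['position'],s['orientation'],s['force'],s['time_s'])
cv2.imwrite('pics/w1.png',manip.snapshot('wrist'))
E
```

```text
[ 0.4276 -0.3114  0.3062] [[-0.0671  0.9977 -0.0004]
 [ 0.9977  0.0671 -0.0001]
 [-0.0001 -0.0004 -1.    ]] [-0.3241 -0.4609 -0.013 ] 2.525
```

View pics/w1.png

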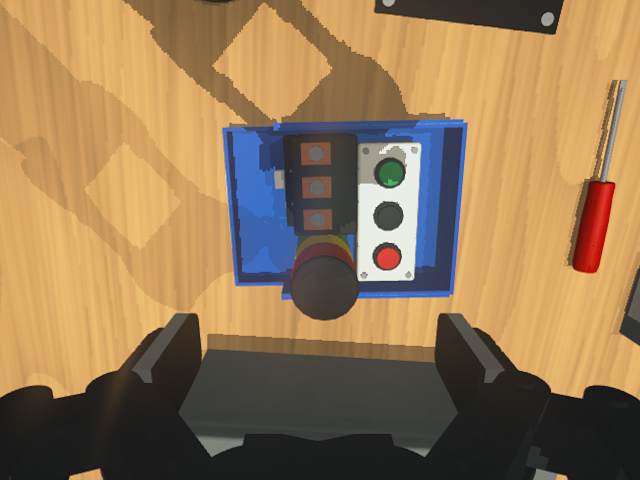

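The wrist view shows the breaker's terminals at (316,153), (317,187) and (318,219), the tower cap at (325,288) and the station's lid from (360,141) to (415,281). The bin's back rim is at x ≈ 460, the mat is at the top and the screwdriver at (600,180).

```bash
python3 - <<'E'
from h import *
C=cam('wrist')
img=cv2.imread('pics/w1.png');hsv=cv2.cvtColor(img,cv2.COLOR_BGR2HSV)
def blobs(m,amin):
    cs,_=cv2.findContours(m.astype('uint8')*255,cv2.RETR_EXTERNAL,cv2.CHAIN_APPROX_NONE)
    return [c for c in cs if cv2.contourArea(c)>amin]
roi=np.zeros((480,640),bool);roi[140:232,285:345]=1
t=[]
for c in blobs(roi&(hsv[...,0]<15)&(hsv[...,1]>90)&(hsv[...,2]>60),150):
    r=cv2.minAreaRect(c);p=onz('wrist',r[0],.134,C);t.append(p[:2]);print('copper',r,p)
roi[:]=0;roi[130:290,350:430]=1
m=cv2.morphologyEx((roi&(hsv[...,1]<60)&(hsv[...,2]>110)).astype('uint8'),cv2.MORPH_CLOSE,np.ones((25,25)))
for c in blobs(m,2000):
    r=cv2.minAreaRect(c);b=[onz('wrist',p,.05,C)[:2] for p in cv2.boxPoints(r)];print('station',np.array(b),np.mean(b,0))
roi[:]=0;roi[245:330,280:370]=1
for c in blobs(roi&(img.max(2)<75)&(hsv[...,1]<110),1000):
    (x,y),R=cv2.minEnclosingCircle(c);print('cap',x,y,R,onz('wrist',(x,y),.154,C),'R',R/399*(C[1][2,3]-.154))
g=[onz('wrist',p,.06,C)[:2] for p in [(466,122),(453,295)]];print('bin back',g,yaw(*g)-90)
g=[onz('wrist',p,.134,C)[:2] for p in [(357,137),(357,233),(286,137),(294,232)]];print('brk corners',np.array(g))
# bench camera cross-checks
print('scene copper',[onz('scene',(x/2.8+90,y/2.8+200),.134)[:2] for x,y in [(193,107),(226,90),(257,71)]])
print('side cap',onz('side',(460,182),.154))
E
```

```text
copper ((317.5, 219.5), (19.0, 27.0), 90.0) [ 0.427  -0.3071  0.134 ]
copper ((316.0, 187.0), (20.0, 28.0), 90.0) [ 0.4242 -0.282   0.134 ]
copper ((315.0, 153.0), (22.0, 30.0), 90.0) [ 0.4218 -0.2569  0.134 ]
station [[ 0.4658 -0.3882]
 [ 0.4599 -0.2462]
 [ 0.5202 -0.2451]
 [ 0.5326 -0.3873]] [ 0.4946 -0.3167]
cap 324.0 287.0 34.52545166015625 [ 0.4352 -0.3548  0.154 ] R 0.024518905247093773
bin back [array([ 0.5558, -0.2248]), array([ 0.5716, -0.393 ])] -174.64068305166913
brk corners [[ 0.4518 -0.2434]
 [ 0.4587 -0.3158]
 [ 0.3998 -0.2469]
 [ 0.4093 -0.3183]]
scene copper [array([ 0.4272, -0.3051]), array([ 0.4262, -0.2796]), array([ 0.4225, -0.2538])]
side cap [ 0.4363 -0.3511  0.154 ]
```

>>> servo_tool(
  plan=[
    [[0.029,0.003,0],-0.029,0.0854],
    [[0,0,0.04],0,0.0854],
    [[0,0,0.04],0,0.0854],
    [[0,0,0.04],0,0.0854],
    [[0,0,0.04],0,0.0854],
    [[0,0,0.023],0,0.0854],
    [[0,0,0.01],0,0.0854],
    [[0,0,0],0,0.0854],
    [[0,0,0],0,0.0854],
    [[0,0,0],0,0.0854],
  ],
)

```text
time_s: 3.82
position: [0.4299, -0.2818, 0.1147]
orientation: [[-0.098, 0.995, 0.002], [0.995, 0.098, -0.001], [-0.002, 0.002, -1.0]]
force: [0.4, -0.8, 0.7]
gripper_width: 0.999
grip_force: 0.0
```

```bash
python3 - <<'E'
from h import *
cv2.imwrite('pics/w2.png',manip.snapshot('wrist'))
s=manip.sense();print(s['position'],s['orientation'],s['force'],s['time_s'])
E
```

```text
[ 0.4298 -0.2817  0.1144] [[-0.0978  0.9952  0.0015]
 [ 0.9952  0.0978 -0.0011]
 [-0.0013  0.0013 -1.    ]] [ 1.3276 -0.2567 -0.5194] 3.875
```

View pics/w2.png

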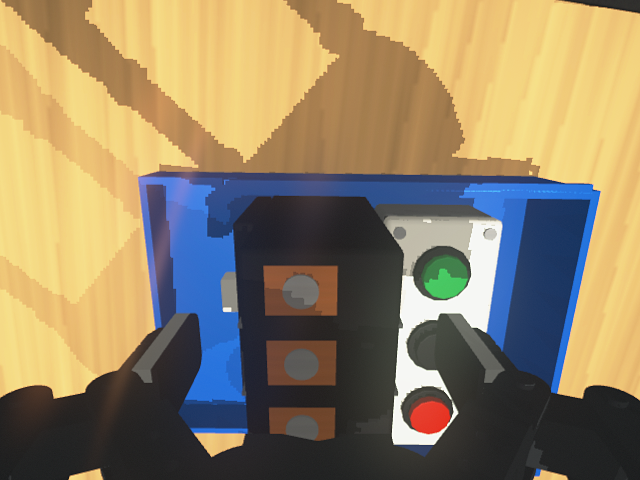

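The breaker's top spans columns 240–400, centred between the pads (inner edges at about 198 and 438). Closing.

>>> servo_tool(
  plan=[
    [[0,0,0],0,0.04],
    [[0,0,0],0,0.04],
    [[0,0,0],0,0.04],
    [[0,0,0],0,0.04],
    [[0,0,0],0,0.04],
    [[0,0,0],0,0.04],
    [[0,0,0],0,0.04],
    [[0,0,0],0,0.04],
  ],
)

```text
time_s: 4.88
position: [0.4298, -0.2815, 0.1138]
orientation: [[-0.098, 0.995, 0.001], [0.995, 0.098, -0.001], [-0.001, 0.001, -1.0]]
force: [2.7, -0.7, 4.8]
gripper_width: 0.575
grip_force: 64.6
```

>>> servo_tool(
  plan=[
    [[0,0,-0.01],0,0.04],
    [[0,0,-0.025],0,0.04],
    [[0,0,-0.03],0,0.04],
    [[0,0,-0.03],0,0.04],
    [[0,0,-0.025],0,0.04],
    [[0.019,0.01,0],0,0.04],
    [[0.039,0.021,0],0,0.04],
    [[0.039,0.021,0],0,0.04],
    [[0.039,0.021,0],0,0.04],
    [[0.039,0.021,0],0,0.04],
    [[0.039,0.021,0],0,0.04],
    [[0.039,0.021,0],0,0.04],
  ],
)

```text
time_s: 6.38
position: [0.5392, -0.015, 0.231]
orientation: [[-0.098, 0.995, -0.006], [0.995, 0.098, -0.0], [0.0, -0.006, -1.0]]
force: [-0.3, 0.1, -6.6]
gripper_width: 0.579
grip_force: 64.0
```

>>> servo_tool(
  plan=[
    [[0.039,0.021,0],0,0.04],
    [[0.019,0.01,0],0,0.04],
    [[0,0,0.03],0,0.04],
    [[0,0,0.03],0,0.04],
    [[0,0,0.025],0,0.04],
    [[0,0,0.015],0,0.04],
    [[0,0,0.005],0,0.04],
    [[0,0,0],0,0.04],
    [[0,0,0],0,0.04],
    [[0,0,0],0,0.04],
  ],
)

```text
time_s: 7.62
position: [0.5656, 0.0445, 0.1294]
orientation: [[-0.098, 0.995, 0.002], [0.995, 0.098, -0.0], [-0.0, 0.002, -1.0]]
force: [-0.9, 0.3, -6.0]
gripper_width: 0.578
grip_force: 64.5
```

>>> servo_tool(
  plan=[
    [[0,0,0.006],0,0.04],
    [[0,0,0.004],0,0.04],
    [[0,0,0.003],0,0.04],
    [[0,0,0.002],0,0.04],
    [[0,0,0.001],0,0.04],
    [[0,0,0],0,0.04],
    [[0,0,0],0,0.04],
  ],
)

```text
time_s: 8.5
position: [0.5652, 0.0445, 0.1128]
orientation: [[-0.098, 0.995, 0.0], [0.995, 0.098, -0.0], [-0.0, 0.0, -1.0]]
force: [-1.8, -0.2, -3.0]
gripper_width: 0.578
grip_force: 65.1
```

>>> servo_tool(
  plan=[
    [[0,0,0.001],0,0.04],
    [[0,0,0],0,0.04],
    [[0,0,0],0,0.06],
    [[0,0,0],0,0.07],
    [[0,0,0],0,0.0854],
    [[0,0,0],0,0.0854],
    [[0,0,-0.03],0,0.0854],
    [[0,0,-0.05],0,0.0854],
    [[0,0,-0.05],0,0.0854],
    [[0,0,-0.03],0,0.0854],
    [[0,0,0],0,0.0854],
  ],
)

```text
time_s: 9.88
position: [0.5661, 0.0445, 0.2748]
orientation: [[-0.098, 0.995, 0.006], [0.995, 0.098, 0.0], [-0.0, 0.006, -1.0]]
force: [0.1, 1.7, 0.2]
gripper_width: 0.999
grip_force: 0.0
```

```bash
python3 - <<'E'
from h import *
cv2.imwrite('pics/w3.png',manip.snapshot('wrist'))
a=manip.snapshot('scene');cv2.imwrite('pics/s3.png',a)
cv2.imwrite('pics/c3.png',cv2.resize(a[130:330,90:410],(800,500)))
s=manip.sense();print(s['position'],s['orientation'],s['time_s'])
E
```

```text
[0.5652 0.0445 0.2704] [[-0.0978  0.9952 -0.0007]
 [ 0.9952  0.0978  0.    ]
 [ 0.0001 -0.0007 -1.    ]] 9.975
```

View pics/c3.png

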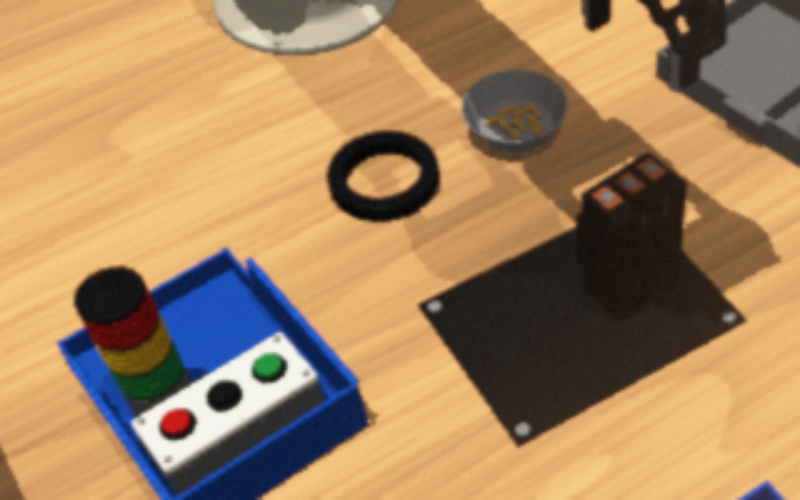

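The breaker stands upright on the mat at (630,240) in the crop, and the tower and station are undisturbed in the bin. Next, over the tower.

>>> servo_tool(
  plan=[
    [[-0.0384,-0.0168,0],0,0.0854],
    [[-0.0384,-0.0168,0],0,0.0854],
    [[-0.0384,-0.0168,0],0,0.0854],
    [[-0.0384,-0.0168,0],0,0.0854],
    [[-0.0384,-0.0168,0],0,0.0854],
    [[-0.0384,-0.0168,0],0,0.0854],
    [[-0.0384,-0.0168,0],0,0.0854],
    [[-0.0384,-0.0168,0],0,0.0854],
    [[-0.0384,-0.0168,0],0,0.0854],
    [[-0.0384,-0.0168,0],0,0.0854],
    [[0,0,0],0,0.0854],
    [[0,0,0],0,0.0854],
  ],
)

```text
time_s: 11.48
position: [0.4354, -0.3536, 0.2695]
orientation: [[-0.098, 0.995, -0.002], [0.995, 0.098, 0.002], [0.003, -0.002, -1.0]]
force: [0.5, 0.1, 0.7]
gripper_width: 0.997
grip_force: 0.0
```

>>> servo_tool(
  plan=[
    [[0,0,0],0,0.0854],
    [[0,0,0],0,0.0854],
  ],
)

```text
time_s: 11.72
position: [0.436, -0.3532, 0.2713]
orientation: [[-0.099, 0.995, 0.0], [0.995, 0.099, 0.0], [0.0, 0.0, -1.0]]
force: [-0.4, 0.1, 0.6]
gripper_width: 1.003
grip_force: 0.0
```

```bash
python3 - <<'E'
from h import *
C=cam('wrist');img=manip.snapshot('wrist');cv2.imwrite('pics/w4.png',img)
s=manip.sense();print(s['position'])
u=proj('wrist',[.435,-.354,.154],C);print(u)
m=((img.max(2)<75)).astype('uint8');x,y=map(int,u)
m=cv2.morphologyEx(m,cv2.MORPH_OPEN,np.ones((9,9)))
n,l,st,ce=cv2.connectedComponentsWithStats(m)
k=l[y,x];print(st[k],ce[k],onz('wrist',ce[k],.154,C))
E
```

```text
[ 0.436  -0.3533  0.2714]
[316.1345 245.7188]
[ 277  212   80   69 3335] [321.2015 243.0555] [ 0.4381 -0.3519  0.154 ]
```

View pics/w4.png

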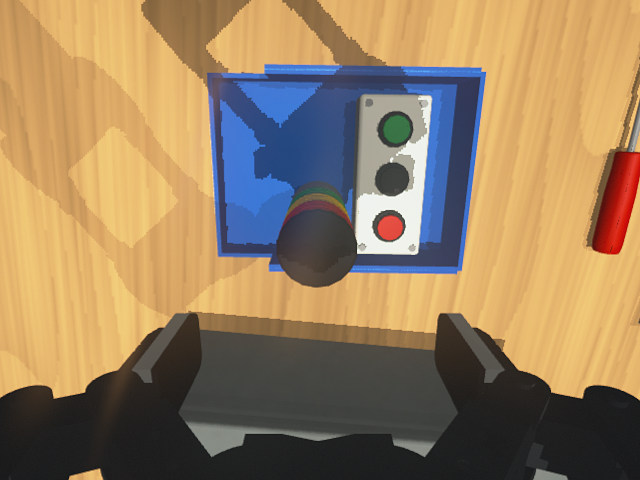

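The cap spans columns 277–357 and rows 207–287, so its centre (317,247) is almost exactly under the TCP. Go down and grip.

>>> servo_tool(
  plan=[
    [[-0.001,0,0.03],0,0.0854],
    [[0,0,0.04],0,0.0854],
    [[0,0,0.04],0,0.0854],
    [[0,0,0.024],0,0.0854],
    [[0,0,0.01],0,0.0854],
    [[0,0,0],0,0.0854],
    [[0,0,0],0,0.0854],
    [[0,0,0],0,0.045],
    [[0,0,0],0,0.045],
    [[0,0,0],0,0.045],
    [[0,0,0],0,0.045],
    [[0,0,0],0,0.045],
  ],
)

```text
time_s: 13.28
position: [0.4359, -0.3555, 0.1285]
orientation: [[-0.098, 0.995, 0.001], [0.995, 0.098, -0.001], [-0.002, 0.001, -1.0]]
force: [-0.8, -0.6, 5.6]
gripper_width: 0.618
grip_force: 63.7
```

>>> servo_tool(
  plan=[
    [[0,0,0],0,0.045],
    [[0,0,0],0,0.045],
    [[0,0,0],0,0.045],
  ],
)

```text
time_s: 13.65
position: [0.4359, -0.3555, 0.1284]
orientation: [[-0.098, 0.995, 0.001], [0.995, 0.098, -0.001], [-0.002, 0.001, -1.0]]
force: [-1.2, -0.9, 6.5]
gripper_width: 0.619
grip_force: 63.7
```

>>> servo_tool(
  plan=[
    [[0,0,-0.01],0,0.045],
    [[0,0,-0.025],0,0.045],
    [[0,0,-0.03],0,0.045],
    [[0,0,-0.03],0,0.045],
    [[0,0,-0.015],0,0.045],
    [[0.017,0.0095,0],0,0.045],
    [[0.0343,0.0192,0],0,0.045],
    [[0.0343,0.0192,0],0,0.045],
    [[0.0343,0.0192,0],0,0.045],
    [[0.0343,0.0192,0],0,0.045],
    [[0.0343,0.0192,0],0,0.045],
    [[0.0343,0.0192,0],0,0.045],
  ],
)

```text
time_s: 15.15
position: [0.5378, -0.1186, 0.2352]
orientation: [[-0.099, 0.995, -0.003], [0.995, 0.099, 0.001], [0.002, -0.003, -1.0]]
force: [1.5, 0.0, -1.7]
gripper_width: 0.614
grip_force: 63.3
```

>>> servo_tool(
  plan=[
    [[0.0343,0.0192,0],0,0.045],
    [[0.017,0.0095,0],0,0.045],
    [[0,0,0.03],0,0.045],
    [[0,0,0.03],0,0.045],
    [[0,0,0.022],0,0.045],
    [[0,0,0.012],0,0.045],
    [[0,0,0],0,0.045],
    [[0,0,0],0,0.045],
    [[0,0,0],0,0.045],
  ],
)

```text
time_s: 16.27
position: [0.562, -0.0674, 0.1447]
orientation: [[-0.098, 0.995, 0.002], [0.995, 0.098, -0.0], [-0.001, 0.002, -1.0]]
force: [0.0, -0.9, -2.8]
gripper_width: 0.623
grip_force: 63.7
```

Down another 17 mm, gently, then release and rise.

>>> servo_tool(
  plan=[
    [[0,0,0.007],0,0.045],
    [[0,0,0.004],0,0.045],
    [[0,0,0.003],0,0.045],
    [[0,0,0.002],0,0.045],
    [[0,0,0.001],0,0.045],
    [[0,0,0],0,0.045],
    [[0,0,0],0,0.045],
  ],
)

```text
time_s: 17.15
position: [0.5614, -0.0674, 0.1275]
orientation: [[-0.098, 0.995, 0.001], [0.995, 0.098, -0.0], [-0.0, 0.001, -1.0]]
force: [-4.2, 0.6, 5.6]
gripper_width: 0.619
grip_force: 64.4
```

>>> servo_tool(
  plan=[
    [[0,0,0],0,0.06],
    [[0,0,0],0,0.07],
    [[0,0,0],0,0.0854],
    [[0,0,0],0,0.0854],
    [[0,0,-0.03],0,0.0854],
    [[0,0,-0.05],0,0.0854],
    [[0,0,-0.05],0,0.0854],
    [[-0.03,-0.01,0],0,0.0854],
    [[-0.04,-0.016,0],0,0.0854],
    [[-0.04,-0.016,0],0,0.0854],
    [[-0.04,-0.016,0],0,0.0854],
    [[-0.04,-0.016,0],0,0.0854],
  ],
)

```text
time_s: 18.65
position: [0.506, -0.2649, 0.2563]
orientation: [[-0.098, 0.995, 0.0], [0.995, 0.098, -0.0], [-0.0, 0.0, -1.0]]
force: [0.1, 0.8, -0.2]
gripper_width: 1.004
grip_force: 0.0
```

>>> servo_tool(
  plan=[
    [[-0.04,-0.016,0],0,0.0854],
    [[-0.02,-0.002,0],0,0.0854],
    [[0,0,0],0,0.0854],
    [[0,0,0],0,0.0854],
    [[0,0,0],0,0.0854],
  ],
)

```text
time_s: 19.27
position: [0.495, -0.3239, 0.2565]
orientation: [[-0.1, 0.995, 0.0], [0.995, 0.1, 0.0], [0.0, 0.0, -1.0]]
force: [-0.2, 0.3, -0.1]
gripper_width: 0.997
grip_force: 0.0
```

```bash
python3 - <<'E'
from h import *
C=cam('wrist');img=manip.snapshot('wrist');cv2.imwrite('pics/w5.png',img)
s=manip.sense();print(s['position'],s['time_s'])
a=manip.snapshot('scene')[130:330,90:410]
cv2.imwrite('pics/c5.png',cv2.vconcat([cv2.resize(img,(448,336)),cv2.resize(a,(448,260))]))
hsv=cv2.cvtColor(img,cv2.COLOR_BGR2HSV)
for nm,lo,hi in [('g',(60,90,40),(90,255,255)),('r',(0,140,80),(6,255,255))]:
    m=cv2.inRange(hsv,lo,hi);n,l,st,ce=cv2.connectedComponentsWithStats(m)
    for k in range(1,n):
        if st[k,4]>300: print(nm,st[k],ce[k],onz('wrist',ce[k],.059,C))
E
```

```text
[ 0.4949 -0.324   0.2565] 19.325
g [309 146  27  26 456] [322.0943 156.9079] [ 0.4935 -0.2734  0.059 ]
r [ 537  178   47  104 2959] [559.6005 228.9341] [ 0.7    -0.3128  0.059 ]
r [310 247  24  23 343] [323.0466 259.0117] [ 0.5032 -0.3595  0.059 ]
```

View pics/c5.png

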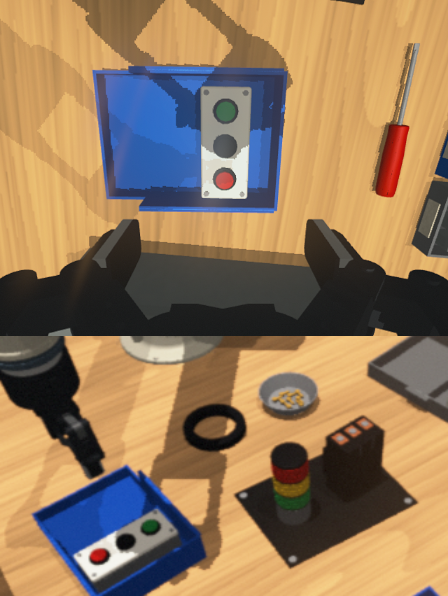

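The tower and breaker both stand on the mat (lower half of the picture). In the bin the station's buttons run from (226,111) to (224,179), with the space before it clear.

>>> servo_tool(
  plan=[
    [[0.0072,0.003,0],-0.01,0.077],
    [[0,0,0.04],0,0.077],
    [[0,0,0.05],0,0.077],
    [[0,0,0.05],0,0.077],
    [[0,0,0.03],0,0.077],
    [[0,0,0.01],0,0.077],
    [[0,0,0],0,0.077],
    [[0,0,0],0,0.077],
    [[0,0,0],0,0.077],
  ],
)

```text
time_s: 20.5
position: [0.4974, -0.3182, 0.0782]
orientation: [[-0.108, 0.994, 0.002], [0.994, 0.108, -0.002], [-0.002, 0.002, -1.0]]
force: [0.4, -0.0, 0.1]
gripper_width: 0.901
grip_force: 0.0
```

```bash
python3 - <<'E'
from h import *
s=manip.sense();print(s['position'],s['gripper_width'])
cv2.imwrite('pics/w6.png',manip.snapshot('wrist'))
E
```

```text
[ 0.4974 -0.3182  0.0782] 0.9011301730060002
```

View pics/w6.png

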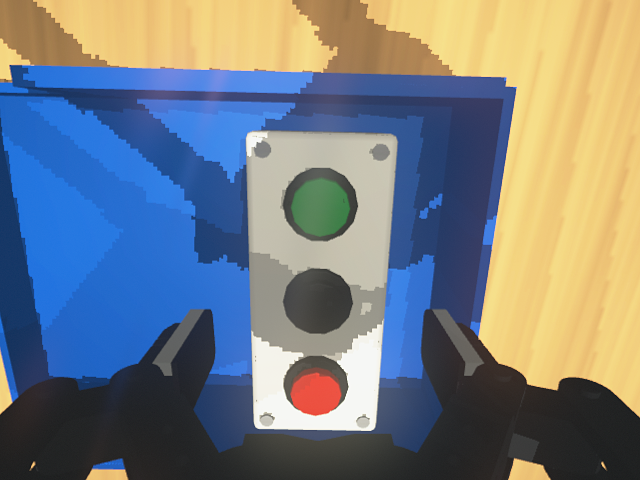

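The lid (columns 250–387) is centred between the pads (215 and 423), and the right finger is inside the back rim. Go down and grip.

>>> servo_tool(
  plan=[
    [[0,0,0.015],0,0.077],
    [[0,0,0.015],0,0.077],
    [[0,0,0.012],0,0.077],
    [[0,0,0.008],0,0.077],
    [[0,0,0],0,0.077],
    [[0,0,0],0,0.077],
  ],
)

```text
time_s: 21.3
position: [0.4969, -0.3178, 0.0268]
orientation: [[-0.108, 0.994, 0.001], [0.994, 0.108, -0.0], [-0.001, 0.001, -1.0]]
force: [-0.8, 0.2, -0.2]
gripper_width: 0.9
grip_force: 0.0
```

>>> servo_tool(
  plan=[
    [[0,0,0],0,0.052],
    [[0,0,0],0,0.052],
    [[0,0,0],0,0.052],
    [[0,0,0],0,0.052],
    [[0,0,0],0,0.052],
    [[0,0,0],0,0.052],
  ],
)

```text
time_s: 22.05
position: [0.4973, -0.3181, 0.0275]
orientation: [[-0.108, 0.994, 0.002], [0.994, 0.108, -0.001], [-0.001, 0.002, -1.0]]
force: [2.0, -0.1, 5.3]
gripper_width: 0.693
grip_force: 66.8
```

>>> servo_tool(
  plan=[
    [[0,0,-0.01],0,0.052],
    [[0,0,-0.03],0,0.052],
    [[0,0,-0.045],0,0.052],
    [[0,0,-0.05],0,0.052],
    [[0,0,-0.05],0,0.052],
    [[0,0,-0.035],0,0.052],
    [[0.02,-0.001,0],0,0.052],
    [[0.039,-0.002,0],0,0.052],
    [[0.039,-0.002,0],0,0.052],
    [[0.039,-0.002,0],0,0.052],
    [[0.039,-0.002,0],0,0.052],
    [[0.039,-0.002,0],0,0.052],
  ],
)

```text
time_s: 23.55
position: [0.4609, -0.1026, 0.2429]
orientation: [[-0.108, 0.994, -0.005], [0.994, 0.108, 0.002], [0.002, -0.005, -1.0]]
force: [0.5, -0.2, -3.1]
gripper_width: 0.695
grip_force: 65.9
```

>>> servo_tool(
  plan=[
    [[0.039,-0.002,0],0,0.052],
    [[0.039,-0.002,0],0,0.052],
    [[0.039,-0.002,0],0,0.052],
    [[0.039,-0.002,0],0,0.052],
    [[0.039,-0.002,0],0,0.052],
    [[0.039,-0.002,0],0,0.052],
    [[0.039,-0.002,0],0,0.052],
    [[0.039,-0.002,0],0,0.052],
    [[0.02,-0.001,0],0,0.052],
    [[0,0,0],0,0.052],
    [[0,0,0],0,0.052],
    [[0,0,0],0,0.052],
  ],
)

```text
time_s: 25.05
position: [0.4097, 0.2224, 0.2457]
orientation: [[-0.107, 0.994, -0.001], [0.994, 0.107, -0.001], [-0.0, -0.001, -1.0]]
force: [0.2, -0.1, -3.1]
gripper_width: 0.692
grip_force: 65.9
```

```bash
python3 - <<'E'
from h import *
s=manip.sense();print(s['position'],s['orientation'],s['gripper_width'],s['force'])
cv2.imwrite('pics/w7.png',manip.snapshot('wrist'))
E
```

```text
[0.4097 0.2224 0.2457] [[-0.1066  0.9943 -0.0008]
 [ 0.9943  0.1066 -0.0006]
 [-0.0005 -0.0008 -1.    ]] 0.692378651855209 [ 0.1796 -0.0679 -3.1205]
```

View pics/w7.png

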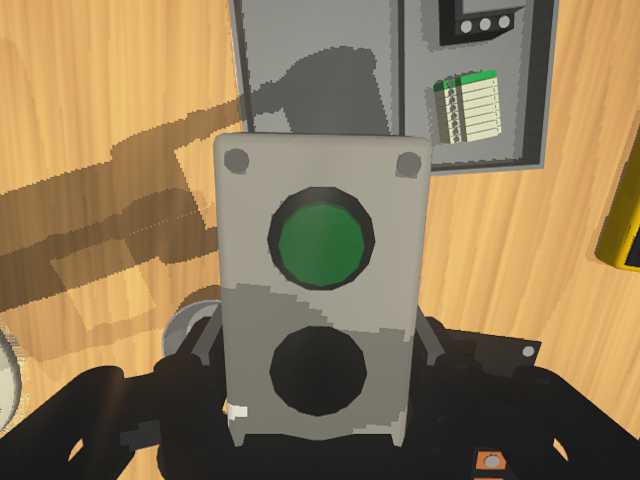

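The tray's left outer rim runs (231,5)→(246,130) and its right rim (558,5)→(545,166). The near rim runs (432,174)→(543,168), and the divider is at column ≈ 399. The station is held level.

```bash
python3 - <<'E'
from h import *
C=cam('wrist')
g=lambda p,z=.035:onz('wrist',p,z,C)[:2]
L=g((231,5)),g((246,130));R=g((558,5)),g((545,166));B=g((432,174)),g((543,168));D=g((399,20),.03),g((400,120),.03)
for q in (L,R,B,D): print(q,yaw(*q))
th=np.mean([yaw(*L[::-1])-90,yaw(*R[::-1])-90,yaw(*B)]);t=np.radians(th);ex=np.array([np.cos(t),np.sin(t)]);ey=np.array([-ex[1],ex[0]])
l,r,b=[np.mean([q@e for q in Q]) for Q,e in ((L,ex),(R,ex),(B,ey))]
print('yaw',th,'len',r-l);c=ex*((l+r)/2)+ey*(b+.09);tgt=c-.056*ex
print('centre',c,'target',tgt,'div local',(D[0]-c)@ex)
img=cv2.imread('pics/side0.png')
for n in ('side','scene'): print(n,proj(n,[*tgt,.004]),[proj(n,[*(c+ex*a+ey*b_),.035]) for a,b_ in ((.125,.09),(.125,-.09),(-.125,-.09),(-.125,.09))])
E
```

```text
(array([0.327 , 0.3765]), array([0.3434, 0.2867])) -79.63946517010419
(array([0.5736, 0.4029]), array([0.5958, 0.2845])) -79.35451010595712
(array([0.5023, 0.2677]), array([0.5946, 0.2827])) 9.20255466618741
(array([0.4562, 0.3813]), array([0.4691, 0.3082])) -79.94117752356219
yaw 10.069526463375373 len 0.24771802920678987
centre [0.4577 0.3505] target [0.4025 0.3407] div local 0.003885685463271773
side [237.0585 405.6558] [array([135.5994, 379.2159]), array([200.3143, 319.7436]), array([293.4159, 384.6311]), array([231.093 , 455.0311])]
scene [392.9598 155.3679] [array([471.611, 161.642]), array([429.1354, 197.8968]), array([351.9995, 150.5856]), array([395.4296, 120.2515])]
```

>>> servo_tool(
  plan=[
    [[0,0,0],-0.067,0.052],
    [[0.02,0.002,0],0,0.052],
    [[0.034,0.004,0],0,0.052],
    [[0.034,0.004,0],0,0.052],
    [[0.026,0.004,0],0,0.052],
    [[0,0,0.03],0,0.052],
    [[0,0,0.045],0,0.052],
    [[0,0,0.045],0,0.052],
    [[0,0,0.035],0,0.052],
    [[0,0,0.02],0,0.052],
    [[0,0,0],0,0.052],
    [[0,0,0],0,0.052],
  ],
)

```text
time_s: 26.6
position: [0.4048, 0.3384, 0.0733]
orientation: [[-0.174, 0.985, 0.002], [0.985, 0.174, 0.002], [0.001, 0.003, -1.0]]
force: [-0.6, -0.7, -4.0]
gripper_width: 0.694
grip_force: 65.8
```

```bash
python3 - <<'E'
from h import *
s=manip.sense();print(s['position'],s['orientation'],s['force'])
a=manip.snapshot('wrist');b=manip.snapshot('side')[300:470,120:310]
cv2.imwrite('pics/c8.png',cv2.hconcat([cv2.resize(a,(400,300)),cv2.resize(b,(336,300))]))
E
```

```text
[0.4048 0.3384 0.0733] [[-0.1738  0.9848  0.0024]
 [ 0.9848  0.1738  0.0018]
 [ 0.0013  0.0027 -1.    ]] [-0.5673 -0.6869 -4.0426]
```

View pics/c8.png

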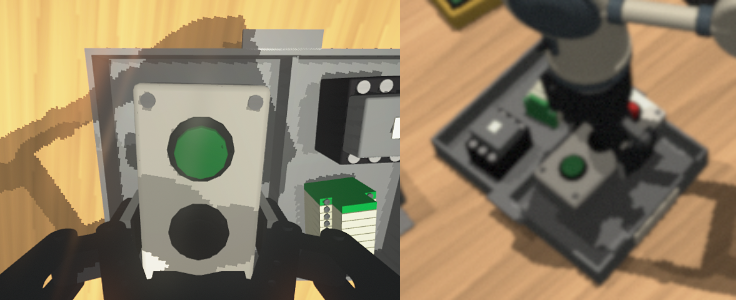

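```bash
python3 - <<'E'
from h import *
C=cam('wrist')
im=cv2.imread('pics/c8.png')[:, :400]
print(im[68,80:125].sum(1)//3, im[68,258:310].sum(1)//3)
for tx in ((.4025,.3407),(.407,.334),(.4045,.338)):
    t=np.radians(10);ex=np.array([np.cos(t),np.sin(t)]);ey=np.array([-ex[1],ex[0]]);c=np.array(tx)
    f=lambda a,b,z:(proj('wrist',[*(c+a*ex+b*ey),z],C)/1.6).round(0)
    print(tx,'corner',f(-.069,.09,.035),'innerL',f(-.065,.08,.035),'floorL',f(-.065,.08,.004),'divTop',f(.065,.08,.03),'divFloor',f(.065,.08,.004))
E
```

```text
[193 195 196 197 197 197 189 171 169 171 171 171 157 110 108 109 109 109
 109 107 106 106 104 102 101 100  99  97  96 108 123 169 170 169 169 169
 170 169 171 170 171 172 171 171 170] [105 157 177 175 175 176 176 175 175 175 175 177 151 147 147 148 146 148
 146 147 148 113  75  76  76  77  75  75  73  74  74  74  72 131 170 170
 170 169 168 169 169 169 169 169 169 168 168 169 169 168 168 168]
(0.4025, 0.3407) corner [86. 47.] innerL [94. 64.] floorL [110.  66.] divTop [294.  64.] divFloor [281.  66.]
(0.407, 0.334) corner [92. 59.] innerL [100.  76.] floorL [116.  76.] divTop [298.  76.] divFloor [285.  77.]
(0.4045, 0.338) corner [89. 52.] innerL [97. 69.] floorL [113.  70.] divTop [296.  69.] divFloor [283.  71.]
```

```bash
python3 -c "
import cv2
a=cv2.imread('pics/c8.png')[30:130,70:310];cv2.imwrite('pics/c9.png',cv2.resize(a,(800,333),interpolation=2))"
```

```text
(no output)
```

View pics/c9.png

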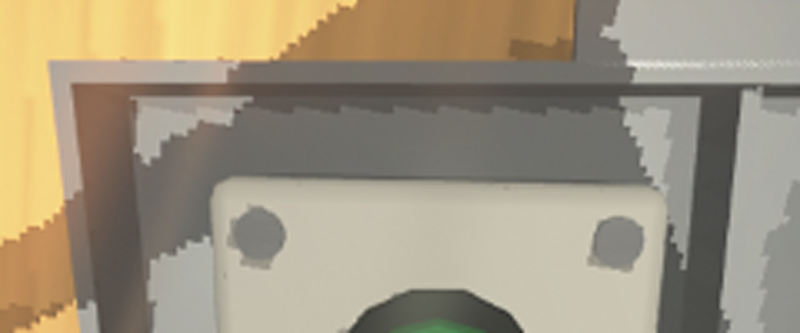

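The tray's inner left wall is at column 93–110 and the divider at 280–291 (400-px scale). That puts the compartment's middle at (0.402, 0.340), so I shift 3 mm and lower.

>>> servo_tool(
  plan=[
    [[0,-0.003,0],0,0.052],
    [[0,0,0.012],0,0.052],
    [[0,0,0.012],0,0.052],
    [[0,0,0.008],0,0.052],
    [[0,0,0.005],0,0.052],
    [[0,0,0.003],0,0.052],
    [[0,0,0.002],0,0.052],
    [[0,0,0],0,0.052],
    [[0,0,0],0,0.052],
    [[0,0,0],0,0.052],
  ],
)

```text
time_s: 27.95
position: [0.401, 0.3374, 0.0295]
orientation: [[-0.174, 0.985, 0.0], [0.985, 0.174, 0.0], [0.0, 0.0, -1.0]]
force: [-1.0, 0.1, -3.5]
gripper_width: 0.695
grip_force: 66.0
```

>>> servo_tool(
  plan=[
    [[0,0,0.001],0,0.052],
    [[0,0,0.001],0,0.052],
    [[0,0,0.001],0,0.052],
    [[0,0,0],0,0.052],
    [[0,0,0],0,0.052],
  ],
)

```text
time_s: 28.58
position: [0.401, 0.3374, 0.0274]
orientation: [[-0.174, 0.985, 0.0], [0.985, 0.174, 0.0], [0.0, 0.001, -1.0]]
force: [-3.6, -2.5, 5.8]
gripper_width: 0.692
grip_force: 66.9
```

>>> servo_tool(
  plan=[
    [[0,0,0],0,0.065],
    [[0,0,0],0,0.077],
    [[0,0,0],0,0.077],
    [[0,0,0],0,0.077],
    [[0,0,-0.01],0,0.077],
    [[0,0,-0.03],0,0.077],
    [[0,0,-0.05],0,0.077],
    [[0,0,-0.06],0,0.077],
    [[0,0,-0.06],0,0.077],
    [[0,0,-0.03],0,0.0854],
    [[0,0,0],0,0.0854],
    [[0,0,0],0,0.0854],
  ],
)

```text
time_s: 30.08
position: [0.4007, 0.3372, 0.2654]
orientation: [[-0.174, 0.985, -0.001], [0.985, 0.174, -0.001], [-0.001, -0.001, -1.0]]
force: [0.2, 0.7, -0.6]
gripper_width: 1.0
grip_force: 0.0
```

```bash
python3 - <<'E'
from h import *
s=manip.sense();print(s['position'],s['orientation'],s['time_s'])
cv2.imwrite('pics/w10.png',manip.snapshot('wrist'))
E
```

```text
[0.4007 0.3372 0.2654] [[-0.1741  0.9847 -0.001 ]
 [ 0.9847  0.1741 -0.0007]
 [-0.0005 -0.0011 -1.    ]] 30.075
```

View pics/w10.png

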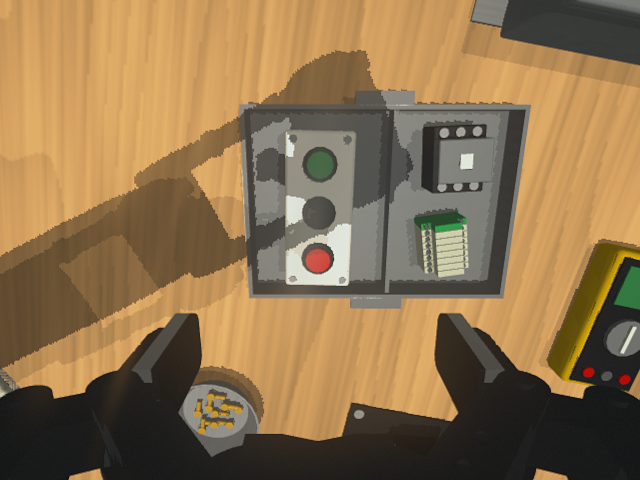

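The station lies flat and centred in the empty compartment: lid columns 287–353, with the compartment at 255–386. The contactor and terminals are untouched. Back to the breaker.

>>> servo_tool(
  plan=[
    [[0,0,0],0.077,0.0854],
    [[-0.0384,0.0169,0],0,0.0854],
    [[-0.0384,0.0169,0],0,0.0854],
    [[-0.0384,0.0169,0],0,0.0854],
    [[-0.0384,0.0169,0],0,0.0854],
    [[-0.0384,0.0169,0],0,0.0854],
    [[-0.0384,0.0169,0],0,0.0854],
    [[-0.0384,0.0169,0],0,0.0854],
    [[-0.0384,0.0169,0],0,0.0854],
    [[0,0,0],0,0.0854],
    [[0,0,0],0,0.0854],
    [[0,0,0],0,0.0854],
  ],
)

```text
time_s: 31.62
position: [0.565, 0.0458, 0.2659]
orientation: [[-0.099, 0.995, -0.001], [0.995, 0.099, 0.0], [0.0, -0.001, -1.0]]
force: [0.1, 1.1, 0.4]
gripper_width: 0.998
grip_force: 0.0
```

>>> servo_tool(
  plan=[
    [[0,0,0],0,0.0854],
    [[0,0,0],0,0.0854],
  ],
)

```text
time_s: 31.88
position: [0.5653, 0.0454, 0.2665]
orientation: [[-0.099, 0.995, 0.0], [0.995, 0.099, 0.0], [0.0, 0.0, -1.0]]
force: [-0.2, -0.2, 0.3]
gripper_width: 0.993
grip_force: 0.0
```

>>> servo_tool(
  plan=[
    [[-0.001,0,0.03],0,0.0854],
    [[0,0,0.04],0,0.0854],
    [[0,0,0.04],0,0.0854],
    [[0,0,0.03],0,0.0854],
    [[0,0,0.013],0,0.0854],
    [[0,0,0],0,0.0854],
    [[0,0,0],0,0.0854],
    [[0,0,0],0,0.04],
    [[0,0,0],0,0.04],
    [[0,0,0],0,0.04],
    [[0,0,0],0,0.04],
    [[0,0,0],0,0.04],
  ],
)

```text
time_s: 33.38
position: [0.5663, 0.0438, 0.1145]
orientation: [[-0.098, 0.995, 0.003], [0.995, 0.098, 0.0], [-0.0, 0.003, -1.0]]
force: [1.9, 0.1, 4.8]
gripper_width: 0.575
grip_force: 65.3
```

>>> servo_tool(
  plan=[
    [[0,0,0],0,0.04],
    [[0,0,0],0,0.04],
    [[0,0,0],0,0.04],
  ],
)

```text
time_s: 33.75
position: [0.5663, 0.0438, 0.1145]
orientation: [[-0.098, 0.995, 0.003], [0.995, 0.098, 0.0], [-0.0, 0.003, -1.0]]
force: [2.3, 1.3, 5.2]
gripper_width: 0.572
grip_force: 65.3
```

>>> servo_tool(
  plan=[
    [[0,0,-0.01],0,0.04],
    [[0,0,-0.03],0,0.04],
    [[0,0,-0.04],0,0.04],
    [[0,0,-0.04],0,0.04],
    [[0,0,-0.04],0,0.04],
    [[0,0,-0.02],0,0.04],
    [[0,0,0],0,0.04],
    [[-0.0195,-0.0105,0],0,0.04],
    [[-0.0389,-0.021,0],0,0.04],
    [[-0.0389,-0.021,0],0,0.04],
    [[-0.0389,-0.021,0],0,0.04],
    [[-0.0389,-0.021,0],0,0.04],
  ],
)

```text
time_s: 35.25
position: [0.4868, -0.1413, 0.2907]
orientation: [[-0.097, 0.995, -0.004], [0.995, 0.097, 0.001], [0.001, -0.004, -1.0]]
force: [0.7, -0.6, -7.1]
gripper_width: 0.574
grip_force: 64.7
```

>>> servo_tool(
  plan=[
    [[-0.0389,-0.021,0],0,0.04],
    [[-0.0389,-0.021,0],0,0.04],
    [[-0.0389,-0.021,0],0,0.04],
    [[-0.0195,-0.0105,0],0,0.04],
    [[0,0,0],0,0.04],
    [[0,0,0],0,0.04],
    [[0,0,0.03],0,0.04],
    [[0,0,0.04],0,0.04],
    [[0,0,0.02],0,0.04],
    [[0,0,0],0,0.04],
    [[0,0,0],0,0.04],
    [[0,0,0],0,0.04],
  ],
)

```text
time_s: 36.75
position: [0.4295, -0.2828, 0.2054]
orientation: [[-0.098, 0.995, 0.003], [0.995, 0.098, -0.002], [-0.002, 0.002, -1.0]]
force: [0.0, -0.1, -6.8]
gripper_width: 0.576
grip_force: 64.8
```

>>> servo_tool(
  plan=[
    [[0,0,0.02],0,0.04],
    [[0,0,0.025],0,0.04],
    [[0,0,0.02],0,0.04],
    [[0,0,0.01],0,0.04],
    [[0,0,0.005],0,0.04],
    [[0,0,0.004],0,0.04],
    [[0,0,0.003],0,0.04],
    [[0,0,0],0,0.04],
    [[0,0,0],0,0.04],
    [[0,0,0],0,0.04],
  ],
)

```text
time_s: 38.0
position: [0.429, -0.2825, 0.1166]
orientation: [[-0.098, 0.995, 0.0], [0.995, 0.098, -0.0], [-0.0, 0.0, -1.0]]
force: [0.8, -0.0, -6.7]
gripper_width: 0.571
grip_force: 64.8
```

>>> servo_tool(
  plan=[
    [[0,0,0.001],0,0.04],
    [[0,0,0.001],0,0.04],
    [[0,0,0],0,0.04],
    [[0,0,0],0,0.04],
  ],
)

```text
time_s: 38.5
position: [0.429, -0.2826, 0.1155]
orientation: [[-0.098, 0.995, 0.001], [0.995, 0.098, -0.001], [-0.001, 0.001, -1.0]]
force: [-2.0, 1.9, 3.8]
gripper_width: 0.573
grip_force: 66.4
```

>>> servo_tool(
  plan=[
    [[0,0,0],0,0.06],
    [[0,0,0],0,0.07],
    [[0,0,0],0,0.0854],
    [[0,0,0],0,0.0854],
    [[0,0,-0.03],0,0.0854],
    [[0,0,-0.05],0,0.0854],
    [[0,0,-0.05],0,0.0854],
    [[0,0,-0.02],0,0.0854],
    [[0.0335,0.0255,0],0,0.0854],
    [[0.0335,0.0255,0],0,0.0854],
    [[0.0335,0.0255,0],0,0.0854],
    [[0.0335,0.0255,0],0,0.0854],
  ],
)

```text
time_s: 40.0
position: [0.5179, -0.1379, 0.2643]
orientation: [[-0.098, 0.995, 0.0], [0.995, 0.098, -0.0], [-0.0, 0.0, -1.0]]
force: [0.9, -0.8, 0.4]
gripper_width: 0.994
grip_force: 0.0
```

>>> servo_tool(
  plan=[
    [[0.0335,0.0255,0],0,0.0854],
    [[0.0335,0.0255,0],0,0.0854],
    [[0,0,0],0,0.0854],
    [[0,0,0],0,0.0854],
    [[0,0,0],0,0.0854],
  ],
)

```text
time_s: 40.62
position: [0.5611, -0.0684, 0.2644]
orientation: [[-0.096, 0.995, 0.0], [0.995, 0.096, -0.0], [-0.0, 0.0, -1.0]]
force: [0.4, -0.4, 0.2]
gripper_width: 1.001
grip_force: 0.0
```

Down 0.136 to z ≈ 0.1285 and grip.

>>> servo_tool(
  plan=[
    [[0.001,0,0.03],0,0.0854],
    [[0,0,0.04],0,0.0854],
    [[0,0,0.04],0,0.0854],
    [[0,0,0.018],0,0.0854],
    [[0,0,0.008],0,0.0854],
    [[0,0,0],0,0.0854],
    [[0,0,0],0,0.0854],
    [[0,0,0],0,0.045],
    [[0,0,0],0,0.045],
    [[0,0,0],0,0.045],
    [[0,0,0],0,0.045],
    [[0,0,0],0,0.045],
  ],
)

```text
time_s: 42.12
position: [0.5617, -0.0665, 0.1293]
orientation: [[-0.098, 0.995, 0.002], [0.995, 0.098, -0.0], [-0.001, 0.002, -1.0]]
force: [-1.0, -0.8, 5.3]
gripper_width: 0.617
grip_force: 63.9
```

>>> servo_tool(
  plan=[
    [[0,0,0],0,0.045],
    [[0,0,0],0,0.045],
    [[0,0,0],0,0.045],
  ],
)

```text
time_s: 42.5
position: [0.5617, -0.0665, 0.1293]
orientation: [[-0.098, 0.995, 0.002], [0.995, 0.098, -0.0], [-0.001, 0.002, -1.0]]
force: [-1.2, 0.3, 5.2]
gripper_width: 0.616
grip_force: 63.9
```

>>> servo_tool(
  plan=[
    [[0,0,-0.01],0,0.045],
    [[0,0,-0.03],0,0.045],
    [[0,0,-0.04],0,0.045],
    [[0,0,-0.04],0,0.045],
    [[0,0,-0.035],0,0.045],
    [[0,0,-0.015],0,0.045],
    [[0,0,0],0,0.045],
    [[-0.0172,-0.0096,0],0,0.045],
    [[-0.0343,-0.0192,0],0,0.045],
    [[-0.0343,-0.0192,0],0,0.045],
    [[-0.0343,-0.0192,0],0,0.045],
    [[-0.0343,-0.0192,0],0,0.045],
  ],
)

```text
time_s: 44.0
position: [0.4888, -0.2303, 0.2961]
orientation: [[-0.097, 0.995, -0.003], [0.995, 0.097, 0.001], [0.001, -0.003, -1.0]]
force: [0.3, 0.0, -2.1]
gripper_width: 0.617
grip_force: 63.6
```

>>> servo_tool(
  plan=[
    [[-0.0343,-0.0192,0],0,0.045],
    [[-0.0343,-0.0192,0],0,0.045],
    [[-0.0343,-0.0192,0],0,0.045],
    [[-0.0172,-0.0096,0],0,0.045],
    [[0,0,0],0,0.045],
    [[0,0,0],0,0.045],
    [[0,0,0],0,0.045],
    [[0,0,0],0,0.045],
  ],
)

```text
time_s: 45.0
position: [0.4358, -0.3539, 0.2984]
orientation: [[-0.099, 0.995, 0.0], [0.995, 0.099, -0.0], [-0.0, 0.0, -1.0]]
force: [-0.3, 0.9, -1.7]
gripper_width: 0.618
grip_force: 63.5
```

```bash
python3 - <<'E'
from h import *
s=manip.sense();print(s['position'],s['orientation'],s['time_s'])
w=manip.snapshot('wrist');a=manip.snapshot('scene')[180:350,80:270]
cv2.imwrite('pics/c11.png',cv2.hconcat([cv2.resize(w,(400,300)),cv2.resize(a,(335,300))]))
E
```

```text
[ 0.4358 -0.3539  0.2984] [[-0.0992  0.9951  0.0003]
 [ 0.9951  0.0992 -0.0001]
 [-0.0001  0.0003 -1.    ]] 45.0
```

View pics/c11.png

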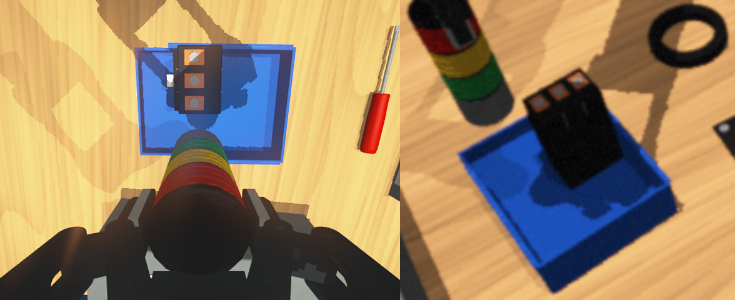

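The breaker stands upright and square in the bin (terminals at column 194), and the tower hangs vertical over its place. Lowering.

>>> servo_tool(
  plan=[
    [[-0.001,0,0.03],0,0.045],
    [[0,0,0.04],0,0.045],
    [[0,0,0.04],0,0.045],
    [[0,0,0.03],0,0.045],
    [[0,0,0.012],0,0.045],
    [[0,0,0.006],0,0.045],
    [[0,0,0.005],0,0.045],
    [[0,0,0.003],0,0.045],
    [[0,0,0],0,0.045],
    [[0,0,0],0,0.045],
    [[0,0,0],0,0.045],
  ],
)

```text
time_s: 46.48
position: [0.4355, -0.3557, 0.1326]
orientation: [[-0.098, 0.995, 0.0], [0.995, 0.098, -0.0], [-0.0, 0.0, -1.0]]
force: [-0.5, -0.5, -2.4]
gripper_width: 0.616
grip_force: 63.7
```

>>> servo_tool(
  plan=[
    [[0,0,0.001],0,0.045],
    [[0,0,0.001],0,0.045],
    [[0,0,0.001],0,0.045],
    [[0,0,0],0,0.045],
    [[0,0,0],0,0.045],
  ],
)

```text
time_s: 47.1
position: [0.4355, -0.3559, 0.1304]
orientation: [[-0.098, 0.995, 0.001], [0.995, 0.098, -0.001], [-0.001, 0.001, -1.0]]
force: [-2.8, 1.4, 5.3]
gripper_width: 0.617
grip_force: 64.4
```

>>> servo_tool(
  plan=[
    [[0,0,0],0,0.06],
    [[0,0,0],0,0.07],
    [[0,0,0],0,0.0854],
    [[0,0,0],0,0.0854],
    [[0,0,-0.03],0,0.0854],
    [[0,0,-0.05],0,0.0854],
    [[0,0,-0.05],0,0.0854],
    [[0,0,-0.04],0,0.0854],
    [[0,0,0],0,0.0854],
    [[0,0,0],0,0.0854],
  ],
)

```text
time_s: 48.35
position: [0.4354, -0.3556, 0.2985]
orientation: [[-0.098, 0.995, -0.001], [0.995, 0.098, 0.001], [0.001, -0.001, -1.0]]
force: [0.1, -0.9, -0.5]
gripper_width: 0.998
grip_force: 0.0
```

```bash
python3 - <<'E'
from h import *
C=cam('wrist');s=manip.sense();print(s['position'],s['force'])
w=manip.snapshot('wrist');cv2.imwrite('pics/w12.png',w)
hsv=cv2.cvtColor(w,cv2.COLOR_BGR2HSV)
for p in ([.4242,-.282,.134],[.427,-.3071,.134],[.4218,-.2569,.134],[.4355,-.3545,.154]): print('start px now',proj('wrist',p,C))
E
```

```text
[ 0.4354 -0.3556  0.2985] [ 0.0628 -0.9052 -0.4993]
start px now [312.3419 125.6001]
start px now [312.9241 161.8856]
start px now [312.3056  87.5007]
start px now [318.1569 232.732 ]
```

View pics/w12.png

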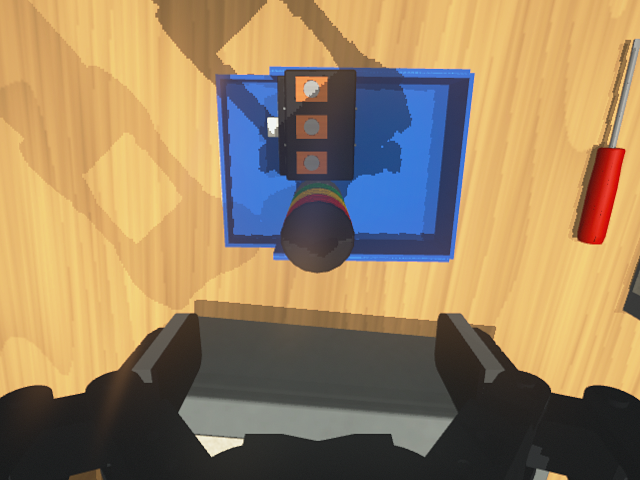

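The terminals at (311,89), (312,127) and (312,162) and the cap at (318,235) match the predicted start pixels within about 2 px, and everything is upright. Handing in.

```bash
python3 -c "
from rig import manip
print(manip.hand_in())"
```

```text
the job is handed in; nothing more can be done
None
```

I handed the job in at about 48 s of the 136 s limit, though no verdict came back: the station lies flat in the middle of the tray's empty compartment, and the breaker and tower stand upright in the bin, matching their start positions within about 2 px in the last wrist picture.

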